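Stir the sample beads under the dust shield

TASK

Take the blue cover off the bowl and lay it flat on the middle of the green mat. Then, with the stick from the stand, its knob down among the beads, stir gently anticlockwise (seen from above) for at least two full rounds beginning at the far side under the clear shield, following the bowl about halfway out or farther, and go on until each half of the bowl (the one under the shield and the open one) holds beads of both colours. Finally put the stick back upright in its stand, with all beads left in the bowl, no bead touched by the fingers, the shield not bumped, and the jar and the black carton left alone.

Things in the scene. Friction and masses are not known exactly. Their poses are not given: they have to be found in the camera images.
- bowl_in (a point): centre of the flat inner floor of the fixed black bowl (round, walls flaring outward: inside diameter 112 mm at the flat floor, 152 mm at the rim, wall 4 mm, floor 17 mm and rim 67 mm above the table). Axes: +x to the far side of the bowl (the half under the shield), y to the left, z up. The bowl is fixed on a grey board, 240 x 220 x 12 mm, centred 20 mm along +x from here.
- shield_edge (a point): middle of the near edge of the underside of the clear shield, a fixed level sheet with a yellow frame, over the far half of the bowl: underside 123 mm and top 131 mm above the table, reaching from this edge 127 mm along the bowl's +x and 103 mm to either side; two 12 mm posts carry its far corners. The near half of the bowl is open above. Same axes as the bowl.
- cover: loose blue cover plate, 80 (x) x 170 (y) x 6 mm, 80 g, on the bowl's rim over its near half at the start; origin: centre of its underside, z up. On its middle stands a black grip fin, 50 mm long in x, 10 mm thick in y, its top 47 mm above the origin.
- mat: flat green mat fixed on the table, 160 (x) x 200 (y) x 3 mm; origin: centre of its underside
- stand: fixed upright metal tube that holds the stick: inside diameter 34 mm, outside 42 mm, inner floor 8 mm and mouth 78 mm above the table, on a disc of 80 mm diameter; origin: centre of its underside
- stick: stirring stick, 200 mm long, 70 g, upright in its stand at the start; origin: centre of its lower end, z along it to its upper end. Red ball knob at the lower end, 24 mm diameter; steel rod, 12 mm diameter; yellow square handle, 18 x 18 mm (faces along its x and y), from 120 to 200 mm above the origin.
- stick_tip (a point): lowest point of the stick's red ball knob, on its axis; axes as the stick
- jar: bystander: white jar with blue cap, 64 mm diameter, 100 mm high; origin: centre of underside
- carton: bystander: open black box, 120 x 150 x 50 mm; origin: centre of underside
- orange1: orange bead in the bowl: thick disc, 22 mm diameter, 16 mm high, 12 g, smooth, loose; starts in the far half; origin: centre of its underside, z its axis
- orange2: orange bead in the bowl: thick disc, 22 mm diameter, 16 mm high, 12 g, smooth, loose; starts in the far half; origin: centre of its underside, z its axis
- orange3: orange bead in the bowl: thick disc, 22 mm diameter, 16 mm high, 12 g, smooth, loose; starts in the far half; origin: centre of its underside, z its axis
- orange4: orange bead in the bowl: thick disc, 22 mm diameter, 16 mm high, 12 g, smooth, loose; starts in the far half; origin: centre of its underside, z its axis
- white1: white bead in the bowl: thick disc, 22 mm diameter, 16 mm high, 12 g, smooth, loose; starts in the near half; origin: centre of its underside, z its axis
- white2: white bead in the bowl: thick disc, 22 mm diameter, 16 mm high, 12 g, smooth, loose; starts in the near half; origin: centre of its underside, z its axis
- white3: white bead in the bowl: thick disc, 22 mm diameter, 16 mm high, 12 g, smooth, loose; starts in the near half; origin: centre of its underside, z its axis
- white4: white bead in the bowl: thick disc, 22 mm diameter, 16 mm high, 12 g, smooth, loose; starts in the near half; origin: centre of its underside, z its axis
Things that resemble listed ones, but are neither listed nor needed, are in the scene too. There is more than one size of the cover; the one meant has the size given above. There is more than one size of the stick; the job needs the smaller.

How it is judged (in metres and radians):
On the way, in this order (a step that is already met when the one before it is completed fails the run):
1. cover let go, lying flat on the mat (horizontal distance between cover and mat below 0.05 m and height (world z) of cover below 0.012 m and angle between cover's own z axis and vertical below 0.12 rad and contact force between the fingers and cover below 0.1 N), for 0.2 s.
2. stick's end low in the bowl at its far side, under the shield (round 1) (z of stick_tip in the frame of bowl_in below 0.022 m and x of stick_tip in the frame of bowl_in above 0.022 m and y of stick_tip in the frame of bowl_in between -0.022 and 0.022 m).
3. stick's end low in the bowl at its left side (round 1) (z of stick_tip in the frame of bowl_in below 0.022 m and y of stick_tip in the frame of bowl_in above 0.022 m and x of stick_tip in the frame of bowl_in between -0.022 and 0.022 m).
4. stick's end low in the bowl at its near side (round 1) (z of stick_tip in the frame of bowl_in below 0.022 m and x of stick_tip in the frame of bowl_in below -0.022 m and y of stick_tip in the frame of bowl_in between -0.022 and 0.022 m).
5. stick's end low in the bowl at its right side (round 1) (z of stick_tip in the frame of bowl_in below 0.022 m and y of stick_tip in the frame of bowl_in below -0.022 m and x of stick_tip in the frame of bowl_in between -0.022 and 0.022 m).
6. stick's end low in the bowl at its far side, under the shield (round 2) (all of step 2).
7. stick's end low in the bowl at its left side (round 2) (all of step 3).
8. stick's end low in the bowl at its near side (round 2) (all of step 4).
9. stick's end low in the bowl at its right side (round 2) (all of step 5).
10. stick's end low in the bowl at its far side, under the shield (round 2) (all of step 6).
At the end, for the whole second after the job is handed in: All beads at rest in the bowl, at least one orange and one white bead centred in each half (far, near); cover flat on the mat, centres within 50 mm, underside below 12 mm, tilt under 0.12 rad; stick at rest in its stand, lower end within 20 mm of its axis and below 30 mm, tilt under 0.4 rad (x of any of orange1, orange2, orange3, orange4 in the frame of bowl_in above 0 m and x of any of orange1, orange2, orange3, orange4 in the frame of bowl_in below 0 m and x of any of white1, white2, white3, white4 in the frame of bowl_in above 0 m and x of any of white1, white2, white3, white4 in the frame of bowl_in below 0 m and horizontal distance between each of orange1, orange2, orange3, orange4, white1, white2, white3, white4 and bowl_in below 0.07 m and horizontal distance between cover and mat below 0.05 m and height (world z) of cover below 0.012 m and angle between cover's own z axis and vertical below 0.12 rad and horizontal distance between stick_tip and stand below 0.02 m and height (world z) of stick_tip below 0.03 m and angle between stick's own z axis and vertical below 0.4 rad and linear speed of each of stick, cover, orange1, orange2, orange3, orange4, white1, white2, white3, white4 below 0.03 m/s); the robot touches nothing.
It fails at once if jar or carton moved more than 20 mm (distance of any of jar, carton from where it was at the start of the episode above 0.02 m).
It fails at once if a bead thrown out of the bowl (horizontal distance between any of orange1, orange2, orange3, orange4, white1, white2, white3, white4 and bowl_in above 0.08 m).
It fails at once if clear shield bumped (over 10 N) (contact force between shield and anything else above 10 N).
It fails at once if stick pressed on the bowl with more than 30 N (contact force between stick and bowl above 30 N).
It fails at once if beads touched with the fingers (contact force between the fingers and orange1 above 0.5 N or contact force between the fingers and orange2 above 0.5 N or contact force between the fingers and orange3 above 0.5 N or contact force between the fingers and orange4 above 0.5 N or contact force between the fingers and white1 above 0.5 N or contact force between the fingers and white2 above 0.5 N or contact force between the fingers and white3 above 0.5 N or contact force between the fingers and white4 above 0.5 N).
It also fails if it takes over 72 s, if anything falls off the work surface, if the arm or the gripper's body presses on something with over 40 N, if the wrist force passes 120 N, or if a joint passes its speed limit or range.

ROBOT

A 6-joint arm with a two-finger parallel gripper is mounted at the origin on the work surface. World frame = base frame: x ahead of the robot, y to its left, z up, the work surface at z = 0. Lengths are in mm, angles in degrees, forces in N, time in s.
With the tool pointing down it reaches from about 350 to 850 mm from the base axis. Payload 8.1 kg.
Tool frame: the origin (TCP) lies on the centre line of the jaws, within the pads' length; the fingertips stand 19 mm ahead of it and the grasp point (between the pads) is the TCP; z points along the fingers, y is the direction in which the jaws open and shut (so a half turn about z gives the same grasp; the last joint's range is limited). The gripper opens to 85 mm and grips with 20 to 120 N. Pads are 22 mm wide; open, the fingers measure 114 mm over their backs; the gripper's body (76 mm by 85 mm) begins 54 mm behind the grasp point. The pads swing forward as they close: fully open they stand 13 mm farther back than shut.
Start: joints at [62.831, 7.471, 85.268, -0, 87.261, -4.893], TCP at [227.426, 555.232, 250.292] pointing down, gripper open.
Joint ranges: [-169.43, 169.43], [-51.17, 129.36], [1.28, 143.12], [-76.62, 256.62], [0, 156.53], [-152.29, 152.29]. Speed limits (degrees/s): [136.94, 136.94, 159.86, 180, 180, 180].

INTERFACE

Orientations are given as [roll, pitch, yaw] about the fixed x, y, z axes, in that order (R = Rz(yaw) Ry(pitch) Rx(roll)).
In Python, from bench import r, viewer gives the robot as it stands.
- The arm moves only by the tool carry_out, never from a script. Its argument "commands" is a list that holds one entry, the list of rows, each a list of 7 numbers: the finger opening in mm, from 0 to 85.4, then the shift along the tool's x, y, z in mm, then the turn, a rotation vector about the tool's x, y, z in degrees. A call has 1 to 5 rows; each row is the pose to reach, as a shift and turn from the pose commanded when the call began, along the tool's axes at that moment; what a row does not reach only later rows make up. A row lasts 1/8 s, in which the tool goes at most 62.5 mm and 10.7 degrees, less where a joint would pass 70% of its speed; a pose out of reach is approached as far as the arm can. A call with a gripper value outside its range is refused whole. The fingers move at their own pace and stop on an object; "grip_force" is the grip in N (left out, the last holds). Time passes only in rows, so rows that repeat a pose let the fingers close. It gives the time, the measured TCP pose, the force and the opening at its end, in the units of the state.
- r.sense(): the state, without advancing time (a new reading comes with each control period).
- viewer.snapshot(name): name is "side" or "top" or "wrist"; returns the picture (400x640x3 uint8, red, green, blue); there is no depth.
- viewer.calibration(name): a dict with "camera_matrix" (3x3 intrinsics, pixels), "rvec" (rotation vector, rad) and "tvec" (3), from world to camera coordinates, as OpenCV has them. Camera axes: x right, y down, z forward; pixel columns grow to the right and rows downward; lengths in mm; the calibration is good to about 2 mm. A picture is of the moment at which its call begins: read the wrist's pose just before it. calibration takes no time and is no camera call; for the wrist camera it gives the pose at the moment of the call.
- r.hand_in(): hands the job in, once; it reports no verdict.
The state is a dict: "time": time; "joint_pos": joint angles; "qd": joint speeds; "joint_efforts": joint torques, N m; "tool_pos": TCP position; "tcp_rot": TCP orientation; "ft_force": force on the tool from outside, world axes, zero at the start; "wrist_torque": the same for the moment, N m; "finger_gap": finger opening in mm.
Only numpy, scipy, OpenCV 4.12 (cv2) and the standard library are available. Lean on these libraries where they do the work, as an engineer would, in place of code of your own. Each camera call takes 0.05 s, during which the arm holds its last target. There are 200 camera calls.

## Working session

There is one attempt and no reset: what is moved stays moved. The work goes in short steps, Python scripts to look and compute and a tool call to move; the robot and the scene stay as the last step left them, time stands still between calls to the robot, and variables do not carry over. Pictures are saved under pics/ and viewed, about 8 in all and at most 12, crops included, and the job is handed in when it is done.

Besides the shell and the picture viewer there is one more tool, called as name([rows], argument=value, ...), one row to a line, values as JSON. carry_out: Moves the arm, as the interface text tells. Its arguments: {"type":"object","properties":{"commands":{"type":"array","items":{"type":"array","items":{"type":"array","items":{"type":"number"}}}},"grip_force":{"type":"number"}},"required":["commands"]}

```bash
ls; mkdir -p pics
cat > h.py <<'E'
import numpy as np, cv2, json
from bench import r, viewer
def snap(name,fn=None):
    c=viewer.calibration(name); im=np.array(viewer.snapshot(name))
    if fn: cv2.imwrite('pics/'+fn,im[:,:,::-1])
    return im,c
def ray(c,u,v):
    K=np.array(c['camera_matrix']);R=cv2.Rodrigues(np.array(c['rvec'],float))[0];t=np.array(c['tvec'],float).ravel()
    d=R.T@np.linalg.solve(K,[u,v,1.]);return -R.T@t,d
def onz(c,u,v,z):
    o,d=ray(c,u,v);return o+d*(z-o[2])/d[2]
def pix(c,p):
    return cv2.projectPoints(np.array(p,float).reshape(-1,1,3),np.array(c['rvec'],float),np.array(c['tvec'],float),np.array(c['camera_matrix']),None)[0].reshape(-1,2)
E
python3 - <<'E'
from h import *
import pickle
a,ca=snap('top','top1.png'); b,cb=snap('side','side1.png')
pickle.dump((ca,cb),open('cal.pkl','wb'))
for c in (ca,cb): print(ray(c,320,200))
print(r.sense())
E
```

```text
pics
(array([ 371.24458028,   27.90607698, 1134.65755816]), array([ 0.10714552, -0.01092098, -0.99423234]))
(array([ 123.56238786, -841.32340446,  890.95646444]), array([ 0.28105707,  0.71642014, -0.63899217]))
{'time': 0.1, 'joint_pos': array([ 6.28288468e+01,  7.51081413e+00,  8.53226678e+01, -5.25656891e-04,
        8.72611699e+01, -4.89153529e+00]), 'qd': array([-0.00642211, -0.18314929, -0.03566807, -0.05025791,  0.07538363,
        0.11530783]), 'joint_efforts': array([ 4.46464310e-04, -5.70962799e+01, -5.01934218e+01, -2.94946431e-04,
        8.47851421e-03,  3.54397753e-05]), 'tool_pos': array([227.23437617, 554.81229498, 249.3525189 ]), 'tcp_rot': array([-1.79905648e+02, -7.54783513e-03,  1.57720401e+02]), 'ft_force': array([-0.43764266,  0.16269592,  0.60451867]), 'wrist_torque': array([-0.01052307,  0.00589401,  0.02020267]), 'finger_gap': 85.36155038346762}
```

View pics/top1.png

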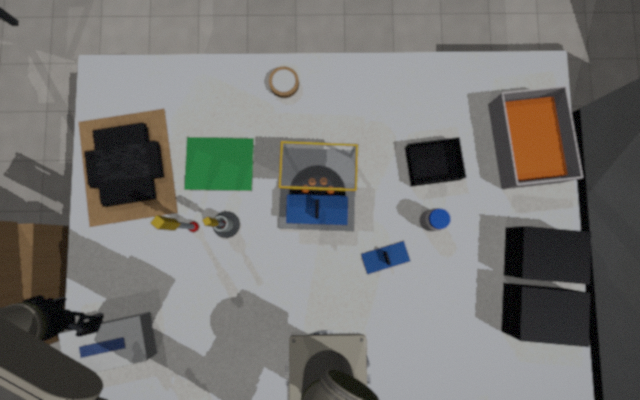

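View pics/side1.png

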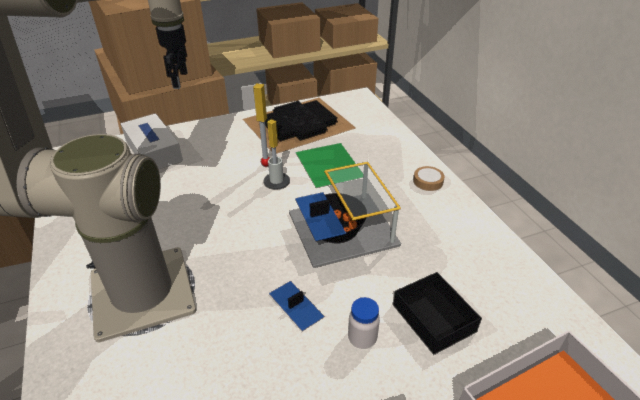

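In the top view, two blue plates could be the cover: one on the bowl rim at (316,208) and a loose smaller one at (385,257). Two sticks are visible: the one standing in the stand at (222,223) and a larger one lying at (165–195,225). By the description I choose the plate on the bowl and the stick in the stand. I'll measure these and check them in one crop.

Run:
```python
from h import *
import pickle
ca,cb=pickle.load(open('cal.pkl','rb'))
a=cv2.imread('pics/top1.png');b=cv2.imread('pics/side1.png')
f=lambda im,x,y,w,h:cv2.resize(im[y:y+h,x:x+w],(400,300),interpolation=cv2.INTER_CUBIC)
cv2.imwrite('pics/crop1.png',np.vstack([np.hstack([f(a,262,130,120,90),f(a,150,190,100,75)]),np.hstack([f(b,280,150,140,105),f(b,230,80,100,120)])]))
def blobs(im,c,lo,hi,z,mn):
    m=cv2.inRange(cv2.cvtColor(im,cv2.COLOR_BGR2HSV),lo,hi)
    for k in cv2.findContours(m,cv2.RETR_EXTERNAL,cv2.CHAIN_APPROX_NONE)[0]:
        if cv2.contourArea(k)<mn: continue
        R=cv2.minAreaRect(k);P=cv2.boxPoints(R)
        W=np.array([onz(c,*p,z)[:2] for p in P]);n=[np.linalg.norm(W[i]-W[i-1]) for i in(1,2)]
        e=W[1]-W[0] if n[0]>n[1] else W[2]-W[1]
        print('px',np.round(R[0]),'W',W.mean(0).round(1),'size',np.round(n),'longdir',np.degrees(np.arctan2(e[1],e[0])).round(1))
print('blue');blobs(a,ca,(105,120,50),(125,255,255),73,100)
print('blue z6');blobs(a,ca,(105,120,50),(125,255,255),6,100)
print('green');blobs(a,ca,(50,120,50),(75,255,255),3,300)
print('yellow z131');blobs(a,ca,(18,120,90),(32,255,255),131,30)
print('yellow z208');blobs(a,ca,(18,120,90),(32,255,255),208,30)
print('base px',pix(ca,[[0,0,0],[500,0,0]]))
```

```text
blue
px [102. 347.] W [101.2 598.6] size [111.  23.] longdir -77.8
px [385. 257.] W [ 327.9 -158.8] size [120.  54.] longdir -73.4
px [439. 218.] W [ 431.6 -309.5] size [53. 54.] longdir -136.6
px [316. 209.] W [461.4  26.3] size [ 80. 168.] longdir -92.3
blue z6
px [102. 347.] W [ 84.1 634.6] size [118.  24.] longdir -77.8
px [385. 257.] W [ 325.1 -170.6] size [128.  57.] longdir -73.4
px [439. 218.] W [ 435.4 -330.8] size [57. 57.] longdir -136.6
px [316. 209.] W [467.1  26.2] size [ 85. 179.] longdir -92.3
green
px [219. 163.] W [605.9 314.5] size [153. 197.] longdir -92.3
yellow z131
px [209. 223.] W [423.8 303.6] size [20. 35.] longdir -129.9
px [165. 224.] W [421.4 418.8] size [32. 68.] longdir -114.3
px [318. 166.] W [569.8  20.9] size [127. 205.] longdir -92.8
yellow z208
px [209. 223.] W [419.7 282.4] size [18. 32.] longdir -129.9
px [165. 224.] W [417.6 388.8] size [30. 63.] longdir -114.3
px [318. 166.] W [554.6  21.5] size [118. 189.] longdir -92.8
base px [[327.62734155 373.84300045]
 [325.21022737 197.75701952]]
```

View pics/crop1.png

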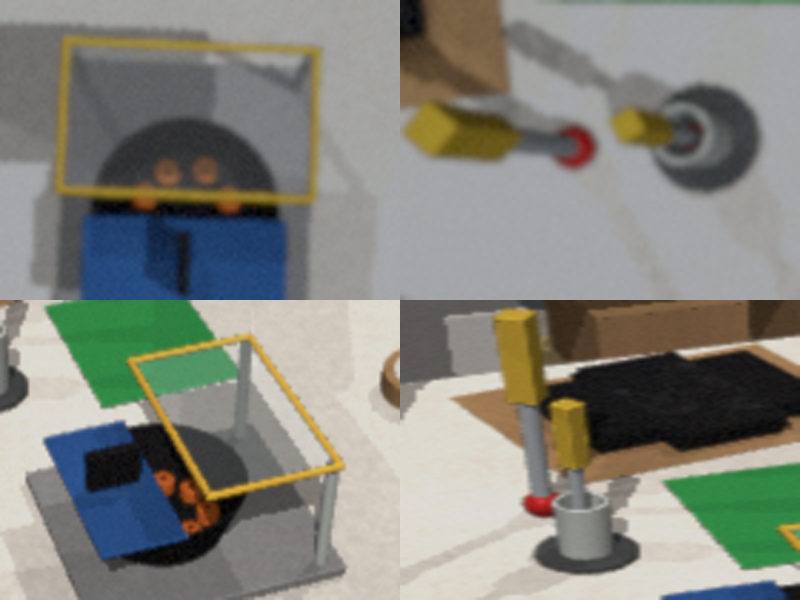

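Crop check: the plate on the bowl measures 80x168 mm with its fin, so it is the right one. The stick in the stand is clearly the smaller, and the larger one stands free to its left. I'll move above the cover fin now.

carry_out([
  [[85,0,0,-60,0,0,0],[60,-45,-42,-60,0,0,-5],[60,-90,-85,-60,0,0,-10],[60,-135,-127,-60,0,0,-15],[60,-180,-170,-60,0,0,-20]],
], grip_force=40)

```text
time: 0.72
tool_pos: [329.8, 327.8, 309.9]
tcp_rot: [-180.0, -0.0, 177.9]
ft_force: [1.8, -0.1, -0.6]
finger_gap: 60.0
```

```bash
cat >> h.py <<'E'
from scipy.spatial.transform import Rotation as Ro
def shift(p,rpy=None,s=None):
    "shift and turn (tool axes) from the sensed pose to p, rpy"
    s=s or r.sense();R=Ro.from_euler('xyz',s['tcp_rot'],degrees=True);T=R if rpy is None else Ro.from_euler('xyz',rpy,degrees=True)
    print('t',round(s['time'],2),'pos',s['tool_pos'].round(1),s['tcp_rot'].round(1),'gap',round(s['finger_gap'],1),'F',s['ft_force'].round(1))
    print('  -> shift',R.inv().apply(np.array(p)-s['tool_pos']).round(1),'turn',np.degrees((R.inv()*T).as_rotvec()).round(1))
E
python3 -c "
from h import *
shift([461,26,240],[180,0,177.5])"
```

```text
t 0.72 pos [329.8 327.8 309.9] [-180.    -0.   177.9] gap 60.0 F [ 1.8 -0.1 -0.6]
  -> shift [-142.1 -296.9   69.9] turn [-0.  -0.   0.4]
```

carry_out([
  [[60,-28,-60,0,0,0,0],[60,-57,-119,0,0,0,0],[60,-85,-178,15,0,0,0],[60,-113,-237,40,0,0,0],[60,-142,-297,70,0,0,0]],
])

```text
time: 1.35
tool_pos: [449.6, 49.8, 251.5]
tcp_rot: [180.0, 0.1, 177.7]
ft_force: [1.5, -0.2, -0.5]
finger_gap: 60.0
```

Run:
```python
from h import *
im,c=snap('wrist','w1.png')
shift([461,26,240],[180,0,177.5])
print(pix(c,[[461.4,26.3,114],[501,24.5,17]]).round())
```

```text
t 1.4 pos [449.7  44.  247.3] [-179.8   -0.2  177.5] gap 60.3 F [-1.7 -5.1 -3.1]
  -> shift [-12.1 -17.5   7.3] turn [-0.2 -0.2  0. ]
[[293. 210.]
 [301. 217.]]
```

View pics/w1.png

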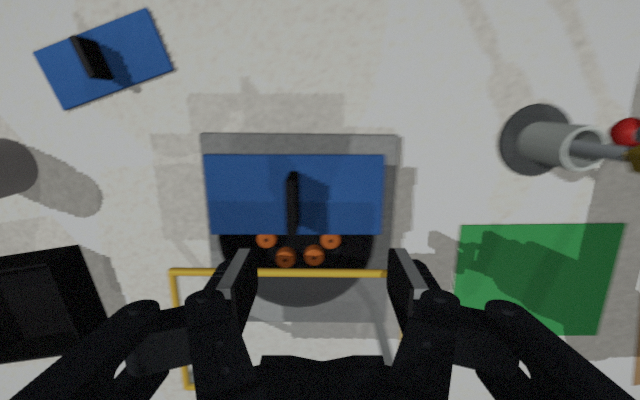

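carry_out([
  [[60,0,0,0,0,0,0],[60,0,0,0,0,0,0]],
])

```text
time: 1.65
tool_pos: [448.9, 52.5, 252.2]
tcp_rot: [180.0, 0.0, 177.7]
ft_force: [-0.9, 0.8, 1.6]
finger_gap: 59.6
```

Run:
```python
from h import *
im,c=snap('wrist')
b=cv2.inRange(cv2.cvtColor(im,cv2.COLOR_RGB2HSV),(105,120,40),(125,255,255))
for k in cv2.findContours(b,0,2)[0]:
    if cv2.contourArea(k)>3000:
        k=cv2.convexHull(k);W=np.array([onz(c,*p,73)[:2] for p in k[:,0].astype(float)],np.float32)
        R=cv2.minAreaRect(W);print(R)
shift([461,26,140],[180,0,177.5])
```

```text
((459.3265380859375, 26.500511169433594), (168.21258544921875, 79.34422302246094), 87.27742767333984)
((333.95758056640625, -128.04751586914062), (50.1048698425293, 106.98957061767578), 16.123851776123047)
t 1.7 pos [449.   52.9 252.5] [180.    0.  177.8] gap 60.0 F [0.1 0.1 0.1]
  -> shift [-12.9 -26.5 112.5] turn [0.  0.  0.3]
```

carry_out([
  [[50,-12,-26,20,0,0,0.5],[50,-12,-26,70,0,0,0.5],[50,-12,-26,115,0,0,0.5],[50,-12,-26,145,0,0,0.5],[50,-12,-26,153,0,0,0.5]],
])

```text
time: 2.33
tool_pos: [458.6, 26.8, 97.4]
tcp_rot: [180.0, -0.2, 177.4]
ft_force: [-0.4, -0.5, 0.9]
finger_gap: 50.1
```

carry_out([
  [[0,0,0,0,0,0,0],[0,0,0,0,0,0,0],[0,0,0,0,0,0,0],[0,0,0,0,0,0,0],[0,0,0,0,0,0,0]],
])

```text
time: 2.95
tool_pos: [461.5, 25.5, 100.8]
tcp_rot: [180.0, 0.2, 177.2]
ft_force: [-1.8, 1.1, 7.3]
finger_gap: 9.6
```

carry_out([
  [[0,0,0,-15,0,0,0],[0,0,0,-45,0,0,0],[0,0,0,-85,0,0,0],[0,0,0,-120,0,0,0],[0,-20,30,-125,0,0,0]],
])

```text
time: 3.58
tool_pos: [483.1, 53.4, 228.9]
tcp_rot: [-180.0, 0.4, 177.1]
ft_force: [0.2, -0.1, -0.9]
finger_gap: 9.4
```

```bash
python3 -c "
from h import *
shift([606,314,225],[180,0,177.5])"
```

```text
t 3.58 pos [483.1  53.4 228.9] [-180.     0.4  177.1] gap 9.4 F [ 0.2 -0.1 -0.9]
  -> shift [-109.4  266.6    4.5] turn [-0.   0.4 -0.4]
```

carry_out([
  [[0,-15,35,0,0,0,0],[0,-35,85,0,0,0,0],[0,-55,135,0,0,0,0],[0,-75,185,0,0,0,0],[0,-95,230,0,0,0,0]],
])

```text
time: 4.2
tool_pos: [588.0, 281.3, 225.0]
tcp_rot: [180.0, 0.0, 177.2]
ft_force: [0.1, -0.4, -0.8]
finger_gap: 9.5
```

carry_out([
  [[0,-14,32,10,0,0,0],[0,-14,32,60,0,0,0],[0,-14,32,110,0,0,0],[0,-14,32,140,0,0,0],[0,-14,32,160,0,0,0]],
])

```text
time: 4.82
tool_pos: [602.3, 310.4, 62.5]
tcp_rot: [-179.9, -0.1, 177.2]
ft_force: [0.8, -0.3, -0.5]
finger_gap: 9.4
```

Run:
```python
from h import *
a,c=snap('top','top2.png')
m=cv2.inRange(cv2.cvtColor(a,cv2.COLOR_RGB2HSV),(105,120,40),(125,255,255))
shift([606,314,40],[180,0,177.5])
# bowl rim: dark pixels near bowl
g=cv2.cvtColor(a,cv2.COLOR_RGB2GRAY)
crop=np.hstack([cv2.resize(a[130:240,250:390,::-1],(420,330),interpolation=cv2.INTER_CUBIC),cv2.resize(a[120:230,150:270,::-1],(360,330),interpolation=cv2.INTER_CUBIC)])
cv2.imwrite('pics/crop2.png',crop)
```

```text
t 4.88 pos [601.3 310.   60.1] [-179.9   -0.2  177.2] gap 9.3 F [-1.9 -0.7 -2.5]
  -> shift [-4.6  4.3 20.1] turn [-0.1 -0.2 -0.3]
```

View pics/crop2.png

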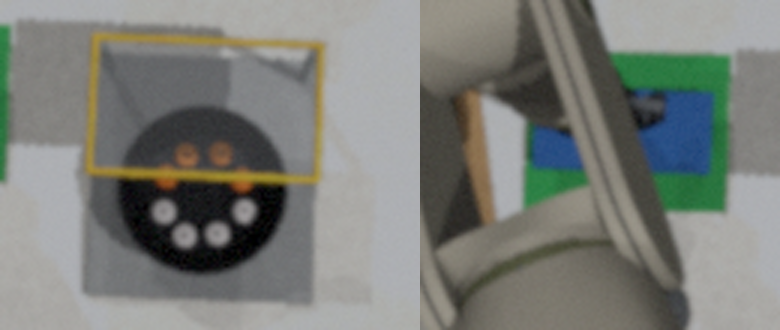

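carry_out([
  [[0,-4,4,12,0,0,0],[0,-4,4,20,0,0,0],[0,-4,4,24,0,0,0],[0,-4,4,24,0,0,0]],
])

```text
time: 5.38
tool_pos: [607.1, 314.6, 39.9]
tcp_rot: [-180.0, -0.0, 177.2]
ft_force: [0.4, 0.6, -0.1]
finger_gap: 9.6
```

Run:
```python
from h import *
import pickle
shift([606,314,36],[180,0,177.5])
ca,cb=pickle.load(open('cal.pkl','rb'))
a=cv2.imread('pics/top2.png')
g=cv2.cvtColor(a,cv2.COLOR_BGR2HSV)
m=((g[:,:,2]<48)*255).astype(np.uint8)
m[:150]=0;m[:,:280]=0;m[:,355:]=0;m[235:]=0
m=cv2.morphologyEx(m,cv2.MORPH_CLOSE,np.ones((9,9)))
k=max(cv2.findContours(m,0,1)[0],key=cv2.contourArea)
W=np.array([onz(ca,*p,67)[:2] for p in k[:,0].astype(float)],np.float32)
print('rim',cv2.minEnclosingCircle(W),cv2.fitEllipse(W), len(k))
for nm,lo,hi in(('or',(3,120,60),(14,255,255)),('wh',(0,0,105),(180,70,255))):
    b=cv2.inRange(g,lo,hi);b[:175]=0 if nm=='or' else b[:175];b[:,:296]=0;b[:,338]=0
    h=np.zeros_like(b);cv2.circle(h,(317,193),22,255,-1);b&=h
    for k in cv2.findContours(b,0,1)[0]:
        if cv2.contourArea(k)>5: print(nm,onz(ca,*k[:,0].mean(0),33)[:2].round(1))
```

```text
t 5.38 pos [607.1 314.6  39.9] [-180.    -0.   177.2] gap 9.6 F [ 0.4  0.6 -0.1]
  -> shift [ 1.1 -0.6  3.9] turn [-0.  -0.  -0.3]
rim ((502.320556640625, 25.66680145263672), 76.66231536865234) ((476.7386779785156, 26.263242721557617), (84.23878479003906, 163.26072692871094), 176.97410583496094) 135
or [512.1 -13.9]
or [516.6  59.2]
or [539.9  40. ]
wh [468.   10.4]
wh [466.8  41.3]
wh [489.6 -15.8]
wh [490.5  60.6]
```

carry_out([
  [[0,0,0,3,0,0,0],[0,0,0,3,0,0,0],[40,0,0,3,0,0,0],[40,0,0,3,0,0,0],[40,0,0,3,0,0,0]],
])

```text
time: 6.0
tool_pos: [607.2, 314.6, 37.0]
tcp_rot: [180.0, 0.0, 177.2]
ft_force: [-0.6, -0.1, -0.1]
finger_gap: 40.2
```

carry_out([
  [[40,0,0,-10,0,0,0],[40,0,0,-50,0,0,0],[40,0,0,-110,0,0,0],[40,0,0,-170,0,0,0],[60,0,0,-220,0,0,0]],
])

```text
time: 6.62
tool_pos: [607.5, 314.8, 261.0]
tcp_rot: [179.9, 0.2, 177.2]
ft_force: [0.6, 0.8, 0.1]
finger_gap: 56.5
```

Run:
```python
from h import *
im,c=snap('wrist','w2.png')
b=cv2.inRange(cv2.cvtColor(im,cv2.COLOR_RGB2HSV),(105,120,40),(125,255,255))
k=max(cv2.findContours(b,0,2)[0],key=cv2.contourArea)
W=np.array([onz(c,*p,9)[:2] for p in k[:,0].astype(float)],np.float32);print('cover',cv2.minAreaRect(W))
shift([500,285,275],[180,0,177.5])
import pickle
ca,cb=pickle.load(open('cal.pkl','rb'))
# stick handle in side1: yellow blobs; tops
s=cv2.cvtColor(cv2.imread('pics/side1.png'),cv2.COLOR_BGR2HSV);t=cv2.cvtColor(cv2.imread('pics/top1.png'),cv2.COLOR_BGR2HSV)
def cen(g,box):
    m=cv2.inRange(g,(18,110,70),(32,255,255));x,y,w,h=box;M=np.zeros_like(m);M[y:y+h,x:x+w]=m[y:y+h,x:x+w]
    k=max(cv2.findContours(M,0,1)[0],key=cv2.contourArea);mo=cv2.moments(k);return mo['m10']/mo['m00'],mo['m01']/mo['m00']
for bs,bt in(((266,115,14,40),(200,210,22,25)),((250,80,16,45),(150,210,30,25))):
    o1,d1=ray(cb,*cen(s,bs));o2,d2=ray(ca,*cen(t,bt))
    A=np.array([d1,-d2]).T;l=np.linalg.lstsq(A,o2-o1,rcond=None)[0];print('handle',(o1+d1*l[0]).round(1),(o2+d2*l[1]).round(1))
```

```text
cover ((605.9265747070312, 315.81201171875), (168.3813934326172, 78.10220336914062), 87.17987060546875)
t 6.67 pos [609.7 315.7 269.7] [179.7   0.7 177.2] gap 59.9 F [ 0.8 -0.5  5.8]
  -> shift [108.  -36.   -6.8] turn [ 0.3  0.7 -0.3]
handle [424.9 292.2 167.6] [424.9 292.1 167.6]
handle [420.9 386.8 217.8] [420.1 387.  217.9]
```

carry_out([
  [[60,30,-6,-30,0,0,0],[60,60,-12,-35,0,0,0],[60,95,-20,-35,0,0,0],[60,130,-26,-35,0,0,0],[60,130,-26,-35,0,0,0]],
])

```text
time: 7.3
tool_pos: [474.3, 294.9, 292.7]
tcp_rot: [180.0, 0.0, 177.3]
ft_force: [-0.0, -0.0, 0.5]
finger_gap: 60.0
```

Run:
```python
from h import *
im,c=snap('wrist','w3.png')
shift([425,292,300],[180,0,177.5])
print(pix(c,[[425,292,208],[425,292,20],[421,387,260]]).round(),ray(c,320,200))
```

```text
t 7.35 pos [475.5 295.  292.8] [1.800e+02 1.000e-01 1.773e+02] gap 59.9 F [ 0.3 -0.4  0.5]
  -> shift [50.3 -5.4 -7.3] turn [ 0.   0.1 -0.2]
[[312. 143.]
 [316. 125.]
 [511. 136.]] (array([402.42627105, 299.02085481, 416.12618774]), array([ 0.27785133, -0.01732878, -0.96049116]))
```

View pics/w3.png

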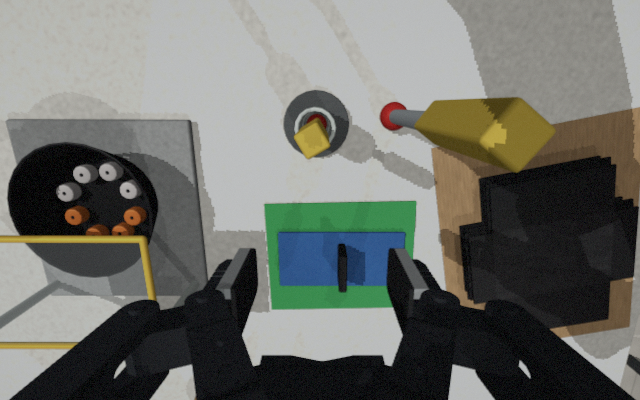

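Run:
```python
from h import *
c=viewer.calibration('wrist')
im=cv2.imread('pics/w3.png');g=cv2.cvtColor(im,cv2.COLOR_BGR2HSV)
m=cv2.inRange(g,(18,110,100),(32,255,255));m[:,:280]=0;m[:,345:]=0;m[190:]=0
k=max(cv2.findContours(m,0,1)[0],key=cv2.contourArea)
R=cv2.minAreaRect(k);print(R)
W=np.array([onz(c,*p,208)[:2] for p in cv2.boxPoints(R)]);print(W.round(1),W.mean(0))
for i in range(2):
    e=W[i+1]-W[i];print(np.degrees(np.arctan2(e[1],e[0])),np.linalg.norm(e))
print('stand',[onz(c,*p,z).round(1) for p,z in(((316.5,124),8),((315,122),78))])
cv2.imwrite('pics/crop3.png',cv2.resize(im[80:170,270:360],(540,540),interpolation=cv2.INTER_CUBIC))
```

```text
((311.45587158203125, 138.9264678955078), (31.555740356445312, 30.012250900268555), 59.03623962402344)
[[419.9 279.2]
 [411.4 295.7]
 [428.3 304.9]
 [437.3 288.2]] [424.2319027  292.00897344]
117.36235755918656 18.514798827622602
28.769079228583475 19.30392022943615
stand [array([426.4, 292.3,   8. ]), array([420.4, 292.1,  78. ])]
```

View pics/crop3.png

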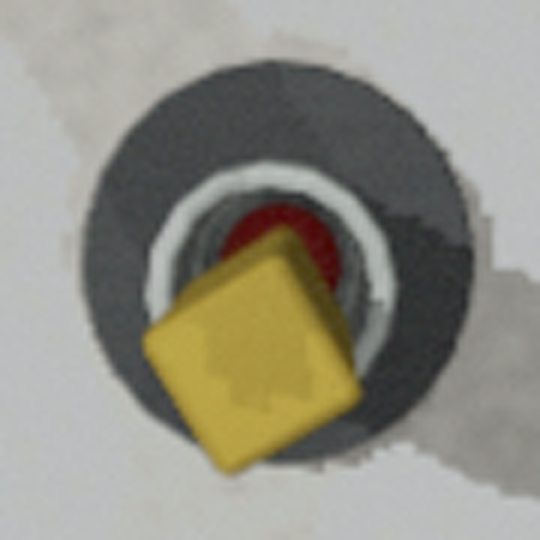

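carry_out([
  [[45,25,-3,-5,0,0,-10],[45,50,-5,-5,0,0,-20],[45,51,-5,-5,0,0,-30.5],[45,51,-5,10,0,0,-30.5],[45,51,-5,40,0,0,-30.5]],
])

```text
time: 7.98
tool_pos: [426.3, 292.8, 252.0]
tcp_rot: [-180.0, 0.2, -152.6]
ft_force: [-0.2, 0.2, -0.9]
finger_gap: 45.0
```

```bash
python3 -c "
from h import *
viewer.snapshot('wrist')
shift([424.7,292,176],[180,0,-152])"
```

```text
t 8.03 pos [424.1 291.5 246. ] [-180.    -0.3 -152.6] gap 44.9 F [-0.1  0.1 -4.4]
  -> shift [-1.2  0.2 70. ] turn [-0.  -0.3 -0.6]
```

carry_out([
  [[45,0,0,30,0,0,0],[45,0,0,60,0,0,0],[45,0,0,76,0,0,0],[45,0,0,76,0,0,0],[0,0,0,76,0,0,0]],
], grip_force=80)

```text
time: 8.65
tool_pos: [425.6, 292.7, 177.1]
tcp_rot: [180.0, 0.1, -152.3]
ft_force: [-0.1, -0.9, 0.3]
finger_gap: 28.1
```

carry_out([
  [[0,0,0,0,0,0,0],[0,0,0,0,0,0,0],[0,0,0,0,0,0,0],[0,0,0,0,0,0,0]],
])

```text
time: 9.15
tool_pos: [425.8, 292.9, 177.5]
tcp_rot: [-180.0, 0.2, -152.3]
ft_force: [0.0, -0.8, 7.0]
finger_gap: 17.0
```

carry_out([
  [[0,0,0,-20,0,0,0],[0,0,0,-55,0,0,0],[0,0,0,-95,0,0,0],[0,0,0,-125,0,0,0],[0,0,0,-130,0,0,0]],
])

```text
time: 9.78
tool_pos: [425.8, 293.0, 308.5]
tcp_rot: [180.0, 0.3, -152.3]
ft_force: [0.4, -0.3, -0.6]
finger_gap: 17.2
```

```bash
cat > plan.py <<'E'
from h import *
C=np.array([502.5,24.2,17.]);B=-2.6;L=169.5   # bowl_in, yaw, TCP-to-tip
def pose(x,y,z,th):
    "tool pose for stick tip at bowl-frame x,y,z, stick leaning th deg towards -x"
    Rb=Ro.from_euler('z',B,degrees=True);T=Rb*Ro.from_euler('y',-th,degrees=True)
    return C+Rb.apply([x,y,z])+L*T.apply([0,0,1]),T*Ro.from_euler('xyz',[180,0,180],degrees=True)
def cur(s=None):
    s=s or r.sense();return s['tool_pos'],Ro.from_euler('xyz',s['tcp_rot'],degrees=True)
def tip():
    p,R=cur();Rb=Ro.from_euler('z',B,degrees=True);return Rb.inv().apply(p+R.apply([0,0,L])-C).round(1)
def rows(start,poses,g=0):
    "print calls of five rows, relative to each call's start"
    p0,R0=start
    for i in range(0,len(poses),5):
        out=[]
        for p,R in poses[i:i+5]:
            d=np.round(R0.inv().apply(p-p0)*2)/2;t=np.round(np.degrees((R0.inv()*R).as_rotvec())*2)/2
            out.append([g]+[float(v)+0 for v in d]+[float(v)+0 for v in t])
        print(json.dumps([out]));p0,R0=p0+R0.apply(d),R0*Ro.from_rotvec(np.radians(t))
    np.save('cmd.npy',np.r_[p0,R0.as_quat()])
E
python3 - <<'E'
from plan import *
s=r.sense();shift([0,0,0],s=s);st=cur(s)
P=pose(-30,0,133,10);print(P[0],P[1].as_euler('xyz',degrees=True))
from scipy.spatial.transform import Slerp
sl=Slerp([0,1],Ro.concatenate([st[1],P[1]]))
rows(st,[(st[0]+(P[0]-st[0])*f,sl(f)) for f in (.1,.3,.5,.7,.9,1,1)])
E
```

```text
t 9.78 pos [425.8 293.  308.5] [ 180.     0.3 -152.3] gap 17.2 F [ 0.4 -0.3 -0.6]
  -> shift [514.6 -61.3 306.1] turn [0. 0. 0.]
[443.12781639  26.89607508 316.92491414] [180.   10.  177.4]
[[[0, 11.0, -24.5, -1.0, 0.5, -1.0, 3.0], [0, 32.5, -73.0, -2.5, 1.0, -3.0, 9.0], [0, 54.0, -122.0, -4.5, 1.5, -5.0, 15.0], [0, 76.0, -170.5, -6.5, 2.0, -6.5, 21.0], [0, 97.5, -219.0, -8.0, 2.5, -8.5, 27.0]]]
[[[0, -1.5, -27.0, -0.5, 0.0, -1.0, 3.0], [0, -1.5, -27.0, -0.5, 0.0, -1.0, 3.0]]]
```

carry_out([
  [[0,11.0,-24.5,-1.0,0.5,-1.0,3.0],[0,32.5,-73.0,-2.5,1.0,-3.0,9.0],[0,54.0,-122.0,-4.5,1.5,-5.0,15.0],[0,76.0,-170.5,-6.5,2.0,-6.5,21.0],[0,97.5,-219.0,-8.0,2.5,-8.5,27.0]],
])

```text
time: 10.4
tool_pos: [439.8, 51.7, 312.1]
tcp_rot: [-179.6, 8.7, -179.5]
ft_force: [0.1, 0.5, -1.1]
finger_gap: 16.9
```

carry_out([
  [[0,-1.5,-27.0,-0.5,0.0,-1.0,3.0],[0,-1.5,-27.0,-0.5,0.0,-1.0,3.0],[0,-1.5,-27.0,-0.5,0.0,-1.0,3.0]],
])

```text
time: 10.78
tool_pos: [441.7, 26.6, 313.6]
tcp_rot: [179.9, 9.7, 177.7]
ft_force: [-0.4, 0.7, -0.1]
finger_gap: 16.8
```

Run:
```python
from plan import *
w,cw=snap('wrist');s,cs=snap('side')
print('tip',tip(),r.sense()['tool_pos'],r.sense()['tcp_rot'],r.sense()['time'])
p,R=cur();b=p+R.apply([0,0,L-12]);k=p+R.apply([0,0,L-80]);print('ball',b,'side px',pix(cs,[b,k]),'wrist px',pix(cw,[b,k]))
f=lambda im,x,y,w,h:cv2.resize(im[y:y+h,x:x+w,::-1],(w*400//w,h*400//w),interpolation=cv2.INTER_CUBIC)
A=f(s,270,110,150,150);D=f(w,120,0,400,400);cv2.imwrite('pics/crop4.png',np.hstack([A,D]))
for im in(s,w):
    m=cv2.inRange(cv2.cvtColor(im,cv2.COLOR_RGB2HSV),(0,150,70),(3,255,255))|cv2.inRange(cv2.cvtColor(im,cv2.COLOR_RGB2HSV),(172,150,70),(180,255,255))
    for q in cv2.findContours(m,0,1)[0]:
        if cv2.contourArea(q)>15: print('red',cv2.minEnclosingCircle(q))
# bowl rim from wrist: dark blob fit
```

```text
tip [-32.    0.5 130. ] [441.97278255  27.08502785 314.06218826] [179.93880807   9.70602415 177.76368389] 10.875
ball [468.51250782  26.21696568 158.81677142] side px [[321.68851902 186.48473209]
 [317.07657598 165.08455234]] wrist px [[321.33104466 190.212191  ]
 [321.2717914  215.06699624]]
red ((321.0714416503906, 187.0), 4.192528247833252)
red ((264.5, 162.0), 3.9052248001098633)
red ((321.0833435058594, 186.5), 13.382552146911621)
red ((625.4285888671875, 92.42857360839844), 15.135540008544922)
```

View pics/crop4.png

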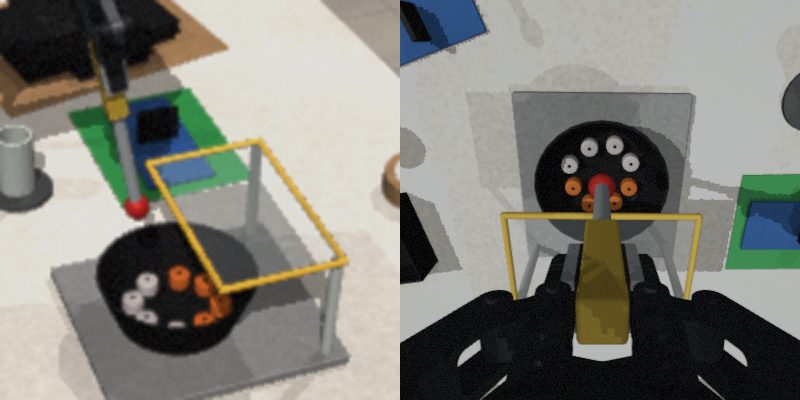

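Run:
```python
from plan import *
c=viewer.calibration('wrist')
print('near rim',onz(c,321,121.5,67),'near board',onz(c,321,92.5,12),'rim L/R',onz(c,255,182,67),onz(c,388,182,67),'shield edge',onz(c,321,214,131))
st=(cur()[0],cur()[1])
W=[(-30,0,105,12),(-30,0,75,14),(-30,0,50,16),(-22,0,38,17),(-8,0,32,17),(2,0,30,17),(2,0,20,17),(2,0,12,17),(2,0,6,18),(2,0,5,18)]
rows(st,[pose(*w) for w in W])
```

```text
near rim [429.06087218  28.03331343  67.        ] near board [406.66164093  28.93416271  12.        ] rim L/R [496.42162855 -52.03014034  67.        ] [502.70175884 103.6212672   67.        ] shield edge [507.63970455  24.85475573 131.        ]
[[[0, 9.0, 0.0, 25.0, 0.0, -2.5, 0.5], [0, 20.0, 0.0, 55.0, 0.0, -4.5, 0.5], [0, 30.0, 0.0, 80.0, 0.0, -6.5, 0.5], [0, 27.0, 0.0, 93.5, 0.0, -7.5, 0.5], [0, 14.5, -0.5, 102.0, 0.0, -7.5, 0.5]]]
[[[0, -9.0, 0.0, 5.0, 0.0, 0.0, 0.0], [0, -6.0, 0.0, 14.5, 0.0, 0.0, 0.0], [0, -4.0, 0.0, 22.0, 0.0, 0.0, 0.0], [0, 1.0, 0.0, 28.0, 0.0, -1.0, 0.0], [0, 1.5, 0.0, 29.0, 0.0, -1.0, 0.0]]]
```

carry_out([
  [[0,9.0,0.0,25.0,0.0,-2.5,0.5],[0,20.0,0.0,55.0,0.0,-4.5,0.5],[0,30.0,0.0,80.0,0.0,-6.5,0.5],[0,27.0,0.0,93.5,0.0,-7.5,0.5],[0,14.5,-0.5,102.0,0.0,-7.5,0.5]],
])

```text
time: 11.5
tool_pos: [444.4, 26.9, 210.3]
tcp_rot: [179.8, 17.2, 177.3]
ft_force: [0.0, -0.2, -0.6]
finger_gap: 17.1
```

carry_out([
  [[0,-9.0,0.0,5.0,0.0,0.0,0.0],[0,-6.0,0.0,14.5,0.0,0.0,0.0],[0,-4.0,0.0,22.0,0.0,0.0,0.0],[0,1.0,0.0,28.0,0.0,-1.0,0.0],[0,1.5,0.0,29.0,0.0,-1.0,0.0]],
])

```text
time: 12.12
tool_pos: [451.3, 25.6, 182.5]
tcp_rot: [179.8, 18.2, 177.1]
ft_force: [-0.2, 0.1, -0.1]
finger_gap: 17.1
```

```bash
sed -i 's/C=np.array(\[502.5,24.2,17.\])/C=np.array([504.5,24.8,17.])/' plan.py
cat >> plan.py <<'E'
def th(x): return 18+8*x/35
def stir(a0,a1,step,rad=35,z=5):
    return [pose(rad*np.cos(a),rad*np.sin(a),z,th(rad*np.cos(a))) for a in np.radians(np.arange(a0,a1+.1,step))]
E
python3 - <<'E'
from plan import *
viewer.snapshot('top');viewer.snapshot('top')
s=r.sense();print('tip',tip(),s['ft_force'].round(1),s['time'],s['finger_gap'],s['joint_pos'].round(0))
W=[(7,0,5,th(7)),(14,0,5,th(14)),(21,0,5,th(21)),(28,0,5,th(28)),(35,0,5,th(35))]
rows(cur(s),[pose(*w) for w in W]+stir(12,120,12))
E
```

```text
tip [ 0.8 -1.5  5.7] [-0.4 -0.1 -0.6] 12.225 17.26075202448218 [ -4. -34. 129.   0.  66. -91.]
[[[0, -2.0, 2.0, 2.5, 0.0, -1.5, -0.5], [0, -3.5, 2.0, 5.0, 0.0, -3.0, -0.5], [0, -5.5, 2.0, 7.5, 0.0, -4.5, -0.5], [0, -7.5, 2.0, 10.0, 0.0, -6.0, -0.5], [0, -9.5, 2.0, 13.0, 0.0, -7.5, -0.5]]]
[[[0, 0.0, 7.0, -0.5, 0.0, 0.0, 0.0], [0, 0.5, 14.0, -1.5, 0.0, 0.5, 0.0], [0, 1.5, 20.5, -3.0, 0.0, 1.5, 0.0], [0, 2.5, 26.0, -5.0, 0.0, 2.5, 0.0], [0, 4.0, 30.0, -7.5, 0.0, 4.0, 0.0]]]
[[[0, 1.5, 3.0, -2.0, 0.0, 1.5, 0.0], [0, 3.0, 4.5, -4.5, 0.0, 3.0, 0.0], [0, 5.0, 4.5, -7.0, 0.0, 4.5, 0.0], [0, 7.0, 3.0, -9.5, 0.0, 6.5, 0.0], [0, 8.5, 0.0, -11.0, 0.0, 8.0, 0.0]]]
```

carry_out([
  [[0,-2.0,2.0,2.5,0.0,-1.5,-0.5],[0,-3.5,2.0,5.0,0.0,-3.0,-0.5],[0,-5.5,2.0,7.5,0.0,-4.5,-0.5],[0,-7.5,2.0,10.0,0.0,-6.0,-0.5],[0,-9.5,2.0,13.0,0.0,-7.5,-0.5]],
])

```text
time: 12.85
tool_pos: [465.7, 26.7, 174.2]
tcp_rot: [-180.0, 25.9, 177.7]
ft_force: [-0.4, -0.1, -0.9]
finger_gap: 17.0
```

Run:
```python
from plan import *
s=r.sense();print('tip',tip(),s['ft_force'].round(1),s['time'],s['finger_gap'],s['joint_pos'].round(0))
```

```text
tip [35.1  0.4  4.7] [-0.4 -0.1 -0.9] 12.85 17.001141165216755 [ -3. -39. 135.   0.  58. -91.]
```

Exactly as planned; joints are within range. Continuing with the arc.

carry_out([
  [[0,0.0,7.0,-0.5,0.0,0.0,0.0],[0,0.5,14.0,-1.5,0.0,0.5,0.0],[0,1.5,20.5,-3.0,0.0,1.5,0.0],[0,2.5,26.0,-5.0,0.0,2.5,0.0],[0,4.0,30.0,-7.5,0.0,4.0,0.0]],
])

```text
time: 13.48
tool_pos: [460.8, 56.1, 180.7]
tcp_rot: [-179.8, 21.9, 177.7]
ft_force: [0.2, -12.3, 3.0]
finger_gap: 17.0
```

carry_out([
  [[0,1.5,3.0,-2.0,0.0,1.5,0.0],[0,3.0,4.5,-4.5,0.0,3.0,0.0],[0,5.0,4.5,-7.0,0.0,4.5,0.0],[0,7.0,3.0,-9.5,0.0,6.5,0.0],[0,8.5,0.0,-11.0,0.0,8.0,0.0]],
])

```text
time: 14.1
tool_pos: [449.2, 57.8, 187.8]
tcp_rot: [180.0, 13.9, 177.7]
ft_force: [4.3, -1.4, 1.3]
finger_gap: 17.6
```

Run:
```python
from plan import *
s=r.sense();print('tip',tip(),s['ft_force'].round(1),s['time'],s['finger_gap'],s['joint_pos'].round(0))
a,_=snap('top');cv2.imwrite('pics/c5.png',cv2.resize(a[150:235,270:370,::-1],(400,340),interpolation=cv2.INTER_CUBIC))
rows(cur(s),stir(132,360,12))
```

```text
tip [-16.   30.6   6.2] [ 4.3 -1.4  1.3] 14.1 17.566226481559024 [  2. -28. 124.  -1.  70. -86.]
[[[0, 4.0, -4.5, -0.5, 0.0, 1.0, 0.5], [0, 5.5, -10.0, -1.5, 0.0, 2.5, 0.5], [0, 6.5, -16.0, -2.5, 0.0, 3.0, 0.5], [0, 7.0, -23.0, -3.0, 0.0, 3.5, 0.5], [0, 7.5, -30.5, -3.0, 0.0, 4.0, 0.5]]]
[[[0, -0.5, -7.0, 0.0, 0.0, -0.5, 0.0], [0, -1.0, -14.0, 0.5, 0.0, -1.0, 0.0], [0, -2.5, -20.5, 1.0, 0.0, -1.5, 0.0], [0, -4.0, -26.0, 2.0, 0.0, -3.0, 0.0], [0, -5.5, -30.0, 3.5, 0.0, -4.0, 0.0]]]
[[[0, -2.0, -3.0, 1.5, 0.0, -1.5, 0.0], [0, -4.5, -4.5, 3.5, 0.0, -3.5, 0.0], [0, -6.5, -4.5, 5.5, 0.0, -5.0, 0.0], [0, -8.5, -3.0, 8.0, 0.0, -6.5, 0.0], [0, -10.5, 0.0, 10.0, 0.0, -8.0, 0.0]]]
[[[0, -1.5, 4.0, 2.0, 0.0, -1.5, 0.0], [0, -2.5, 9.5, 4.0, 0.0, -2.5, 0.0], [0, -3.5, 16.0, 5.5, 0.0, -3.5, 0.0], [0, -4.0, 23.0, 6.5, 0.0, -4.0, 0.0], [0, -4.5, 30.0, 7.0, 0.0, -4.0, 0.0]]]
```

View pics/c5.png

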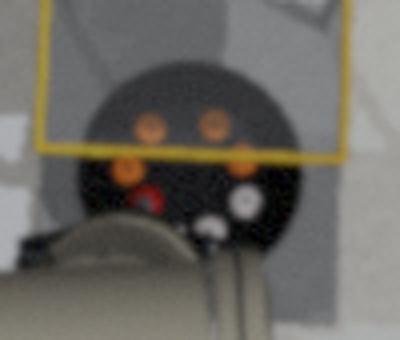

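```bash
cat >> plan.py <<'E'
def ball(a,rad=37.5,far=34,z=5):
    a=np.radians(a);bx=np.cos(a)*(far if np.cos(a)>0 else rad);by=rad*np.sin(a)
    t=18+(9 if bx>0 else 8)*np.cos(a);return pose(bx+12*np.sin(np.radians(t)),by,z,t)
E
python3 - <<'E'
from plan import *
s=r.sense()
rows(cur(s),[ball(a) for a in range(125,275,10)])
E
```

```text
[[[0, 1.0, 0.5, 0.5, 0.0, 0.5, 0.5], [0, 3.0, -3.5, -0.5, 0.0, 1.5, 0.5], [0, 4.5, -8.5, -1.5, 0.0, 2.5, 0.5], [0, 6.0, -14.5, -2.5, 0.0, 3.0, 0.5], [0, 7.0, -20.5, -3.0, 0.0, 3.5, 0.5]]]
[[[0, 0.0, -6.5, 0.0, 0.0, 0.0, 0.0], [0, 0.0, -13.0, 0.0, 0.0, 0.0, 0.0], [0, -0.5, -19.5, 0.0, 0.0, 0.0, 0.0], [0, -1.0, -25.5, 0.5, 0.0, -0.5, 0.0], [0, -2.5, -31.0, 1.0, 0.0, -1.0, 0.0]]]
[[[0, -1.5, -5.0, 1.0, 0.0, -1.0, 0.0], [0, -3.5, -9.5, 2.0, 0.0, -2.0, 0.0], [0, -6.0, -12.5, 3.5, 0.0, -3.5, 0.0], [0, -8.5, -15.0, 5.0, 0.0, -4.5, 0.0], [0, -11.0, -16.0, 6.5, 0.0, -6.0, 0.0]]]
```

carry_out([
  [[0,1.0,0.5,0.5,0.0,0.5,0.5],[0,3.0,-3.5,-0.5,0.0,1.5,0.5],[0,4.5,-8.5,-1.5,0.0,2.5,0.5],[0,6.0,-14.5,-2.5,0.0,3.0,0.5],[0,7.0,-20.5,-3.0,0.0,3.5,0.5]],
])

```text
time: 14.78
tool_pos: [439.4, 36.9, 187.6]
tcp_rot: [179.9, 10.2, 177.1]
ft_force: [0.9, 1.1, -0.8]
finger_gap: 17.4
```

carry_out([
  [[0,0.0,-6.5,0.0,0.0,0.0,0.0],[0,0.0,-13.0,0.0,0.0,0.0,0.0],[0,-0.5,-19.5,0.0,0.0,0.0,0.0],[0,-1.0,-25.5,0.5,0.0,-0.5,0.0],[0,-2.5,-31.0,1.0,0.0,-1.0,0.0]],
])

```text
time: 15.4
tool_pos: [442.0, 6.3, 188.4]
tcp_rot: [179.8, 11.5, 177.1]
ft_force: [2.1, 6.6, 4.7]
finger_gap: 17.0
```

Run:
```python
from plan import *
s=r.sense();print('tip',tip(),s['ft_force'].round(1),s['time'],s['finger_gap'])
a,_=snap('side');cv2.imwrite('pics/c6.png',cv2.resize(a[160:270,280:410,::-1],(520,440),interpolation=cv2.INTER_CUBIC))
rows(cur(s),[ball(a) for a in range(235,365,10)])
```

```text
tip [-27.7 -21.    5.3] [2.1 6.6 4.7] 15.4 17.01891270532642
[[[0, -3.0, -9.5, 2.0, 0.0, -2.0, -0.5], [0, -5.5, -12.5, 3.5, 0.0, -3.0, -0.5], [0, -8.0, -15.0, 5.0, 0.0, -4.5, -0.5], [0, -10.5, -16.0, 6.5, 0.0, -6.0, -0.5], [0, -12.5, -16.0, 8.5, 0.0, -7.5, -0.5]]]
[[[0, -1.0, 1.0, 2.0, 0.0, -1.5, 0.0], [0, -2.5, 3.5, 4.0, 0.0, -3.0, 0.0], [0, -3.5, 6.5, 6.0, 0.0, -4.0, 0.0], [0, -4.5, 11.0, 8.0, 0.0, -5.5, 0.0], [0, -5.5, 16.0, 9.5, 0.0, -6.5, 0.0]]]
[[[0, -0.5, 5.5, 1.5, 0.0, -0.5, 0.0], [0, -0.5, 11.5, 2.5, 0.0, -1.0, 0.0], [0, -1.0, 18.0, 3.0, 0.0, -1.5, 0.0]]]
```

View pics/c6.png

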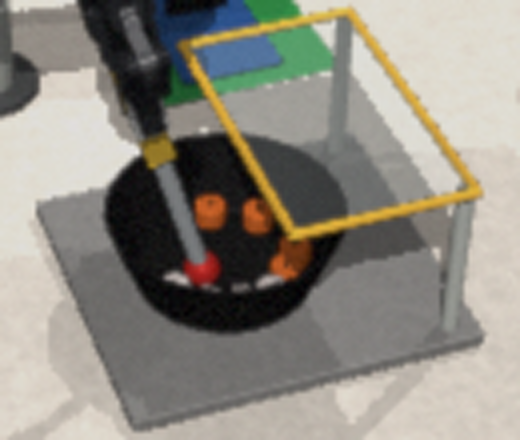

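carry_out([
  [[0,-3.0,-9.5,2.0,0.0,-2.0,-0.5],[0,-5.5,-12.5,3.5,0.0,-3.0,-0.5],[0,-8.0,-15.0,5.0,0.0,-4.5,-0.5],[0,-10.5,-16.0,6.5,0.0,-6.0,-0.5],[0,-12.5,-16.0,8.5,0.0,-7.5,-0.5]],
])

```text
time: 16.08
tool_pos: [452.4, -8.8, 180.1]
tcp_rot: [179.8, 18.6, 177.6]
ft_force: [-8.9, 11.6, 6.2]
finger_gap: 17.2
```

carry_out([
  [[0,-1.0,1.0,2.0,0.0,-1.5,0.0],[0,-2.5,3.5,4.0,0.0,-3.0,0.0],[0,-3.5,6.5,6.0,0.0,-4.0,0.0],[0,-4.5,11.0,8.0,0.0,-5.5,0.0],[0,-5.5,16.0,9.5,0.0,-6.5,0.0]],
])

```text
time: 16.7
tool_pos: [461.4, 5.6, 172.9]
tcp_rot: [-180.0, 25.1, 177.7]
ft_force: [-9.8, 2.9, 7.7]
finger_gap: 17.2
```

carry_out([
  [[0,-0.5,5.5,1.5,0.0,-0.5,0.0],[0,-0.5,11.5,2.5,0.0,-1.0,0.0],[0,-1.0,18.0,3.0,0.0,-1.5,0.0]],
])

```text
time: 17.08
tool_pos: [465.2, 22.7, 171.2]
tcp_rot: [-179.9, 26.7, 177.7]
ft_force: [-6.5, -2.5, 5.1]
finger_gap: 17.1
```

```bash
cat > beads.py <<'E'
from plan import *
def beads(view='top'):
    im,c=snap(view);g=cv2.cvtColor(im,cv2.COLOR_RGB2HSV)
    Rb=Ro.from_euler('z',B,degrees=True);u=pix(c,[C+[0,0,16]])[0];h=np.zeros(g.shape[:2],np.uint8)
    q=np.array([C+Rb.apply([62*np.cos(t),62*np.sin(t),16]) for t in np.linspace(0,6.3,40)])
    cv2.fillPoly(h,[pix(c,q).round().astype(np.int32)],255)
    for nm,lo,hi in(('or',(5,120,60),(16,255,255)),('wh',(0,0,100),(180,75,255)),('red',(172,130,60),(180,255,255))):
        for k in cv2.findContours(cv2.inRange(g,lo,hi)&h,0,1)[0]:
            if cv2.contourArea(k)>(6 if view!='wrist' else 60):
                mo=cv2.moments(k);print(' ',nm,Rb.inv().apply(onz(c,mo['m10']/mo['m00'],mo['m01']/mo['m00'],33)-C)[:2].round(),mo['m00'])
E
python3 - <<'E'
from beads import *
s=r.sense();print('tip',tip(),s['ft_force'].round(1),s['time'],s['finger_gap'],s['joint_pos'].round(0))
beads('top')
rows(cur(s),[ball(a) for a in range(5,125,10)])
E
```

```text
tip [37.  -3.9  2.8] [-6.5 -2.5  5.1] 17.075 17.133452243342383 [ -4. -40. 136.   1.  57. -92.]
  or [ 3. 45.] 52.0
  or [35. 30.] 33.0
  or [47.  4.] 11.0
  wh [-14. -42.] 22.5
  wh [ 28. -43.] 12.0
  wh [ 43. -19.] 30.5
[[[0, -2.5, 7.0, -1.0, 0.0, 0.0, 0.5], [0, -2.0, 13.5, -1.5, 0.0, 0.0, 0.5], [0, -2.0, 19.5, -2.5, 0.0, 0.5, 0.5], [0, -1.5, 25.5, -3.5, 0.0, 1.5, 0.5], [0, -1.0, 30.5, -5.5, 0.0, 2.5, 0.5]]]
[[[0, 1.0, 4.0, -2.0, 0.0, 1.0, 0.0], [0, 2.0, 7.5, -4.0, 0.0, 2.5, 0.0], [0, 3.0, 9.5, -6.0, 0.0, 4.0, 0.0], [0, 4.0, 10.5, -8.5, 0.0, 5.5, 0.0], [0, 5.5, 10.5, -10.5, 0.0, 7.0, 0.0]]]
[[[0, 2.5, -1.0, -2.0, 0.0, 1.5, 0.0], [0, 4.5, -3.0, -3.5, 0.0, 2.5, 0.0]]]
```

Run:
```python
from plan import *
s=r.sense()
rows(cur(s),[ball(a,z=7) for a in range(5,115,10)][:10])
```

```text
[[[0, -3.5, 6.5, -3.0, 0.0, 0.0, 0.0], [0, -3.5, 13.0, -3.5, 0.0, 0.0, 0.0], [0, -3.0, 19.0, -4.0, 0.0, 0.5, 0.0], [0, -2.5, 25.0, -5.5, 0.0, 1.5, 0.0], [0, -2.0, 30.0, -7.5, 0.0, 2.5, 0.0]]]
[[[0, 0.5, 4.0, -1.5, 0.0, 1.0, 0.0], [0, 1.5, 7.5, -4.0, 0.0, 2.5, 0.0], [0, 2.5, 9.5, -6.0, 0.0, 4.0, 0.0], [0, 3.5, 10.5, -8.0, 0.0, 5.5, 0.0], [0, 5.0, 10.5, -10.5, 0.0, 7.0, 0.0]]]
```

carry_out([
  [[0,-3.5,6.5,-3.0,0.0,0.0,0.0],[0,-3.5,13.0,-3.5,0.0,0.0,0.0],[0,-3.0,19.0,-4.0,0.0,0.5,0.0],[0,-2.5,25.0,-5.5,0.0,1.5,0.0],[0,-2.0,30.0,-7.5,0.0,2.5,0.0]],
])

```text
time: 17.75
tool_pos: [465.2, 51.4, 179.6]
tcp_rot: [-179.6, 24.2, 177.7]
ft_force: [-9.0, -12.7, 6.9]
finger_gap: 17.1
```

carry_out([
  [[0,0.5,4.0,-1.5,0.0,1.0,0.0],[0,1.5,7.5,-4.0,0.0,2.5,0.0],[0,2.5,9.5,-6.0,0.0,4.0,0.0],[0,3.5,10.5,-8.0,0.0,5.5,0.0],[0,5.0,10.5,-10.5,0.0,7.0,0.0]],
])

```text
time: 18.38
tool_pos: [458.2, 60.5, 188.0]
tcp_rot: [-179.5, 17.4, 177.7]
ft_force: [-0.2, -16.5, 3.6]
finger_gap: 17.2
```

Run:
```python
from beads import *
s=r.sense();print('tip',tip(),s['ft_force'].round(1),s['time'],s['finger_gap'],s['joint_pos'].round(0))
beads('top')
im,c=snap('side');g=cv2.cvtColor(im,cv2.COLOR_RGB2HSV);p,R=cur();b=pix(c,[p+R.apply([0,0,L-12])])[0]
m=cv2.inRange(g,(0,150,70),(3,255,255))|cv2.inRange(g,(172,150,70),(180,255,255))
print('ball expected',b,[np.round(cv2.minEnclosingCircle(q)[0]) for q in cv2.findContours(m,0,1)[0] if cv2.contourArea(q)>8])
rows(cur(s),[ball(a,z=6) for a in range(105,205,10)])
```

```text
tip [ 2.8 32.2  9.3] [ -0.2 -16.5   3.6] 18.375 17.169074706433914 [  3. -30. 126.  -2.  67. -84.]
  or [-3. 49.] 52.5
  or [33. 35.] 20.0
  wh [-47.  17.] 8.5
  wh [-31. -28.] 8.5
  wh [-15. -43.] 25.5
  wh [ 28. -43.] 12.0
  wh [ 43. -19.] 33.5
ball expected [330.24001953 212.16593312] [array([330., 214.]), array([266., 162.])]
[[[0, 5.5, 2.5, 0.5, -0.5, 1.5, 0.5], [0, 7.5, 0.5, -1.5, -0.5, 3.0, 0.5], [0, 9.5, -3.0, -3.0, -0.5, 4.0, 0.5], [0, 11.5, -7.0, -4.0, -0.5, 5.0, 0.5], [0, 13.0, -12.0, -5.0, -0.5, 6.0, 0.5]]]
[[[0, 1.5, -5.5, -1.0, 0.0, 0.5, 0.0], [0, 2.5, -12.0, -1.5, 0.0, 1.0, 0.0], [0, 2.5, -18.5, -1.5, 0.0, 1.5, 0.0], [0, 2.5, -25.0, -1.5, 0.0, 1.5, 0.0], [0, 2.0, -31.0, -1.5, 0.0, 1.0, 0.0]]]
```

Run:
```python
from plan import *
s=r.sense();st=cur(s)
rows(st,[ball(98,27,z=6),ball(105,27,z=6),ball(112,29,z=6),ball(120,31,z=6),ball(130,33,z=6)]+[ball(a,34,33,z=6) for a in range(140,285,10)])
```

```text
[[[0, 2.5, -7.0, 2.5, -0.5, 0.5, 0.5], [0, 3.0, -7.5, 1.5, -0.5, 1.5, 0.5], [0, 4.0, -6.5, 0.5, -0.5, 2.5, 0.5], [0, 6.0, -6.5, -1.0, -0.5, 3.5, 0.5], [0, 8.0, -8.5, -2.5, -0.5, 4.5, 0.5]]]
[[[0, 2.0, -3.0, -1.0, 0.0, 1.0, 0.0], [0, 3.5, -8.0, -1.5, 0.0, 2.0, 0.0], [0, 4.0, -13.5, -2.0, 0.0, 2.5, 0.0], [0, 4.5, -19.0, -2.5, 0.0, 3.0, 0.0], [0, 4.5, -25.0, -2.5, 0.0, 3.0, 0.0]]]
[[[0, 0.0, -6.0, 0.0, 0.0, 0.0, 0.0], [0, -0.5, -11.5, 0.0, 0.0, -0.5, 0.0], [0, -1.5, -17.0, 0.5, 0.0, -1.0, 0.0], [0, -2.5, -22.0, 1.5, 0.0, -2.0, 0.0], [0, -4.0, -26.0, 2.0, 0.0, -3.0, 0.0]]]
[[[0, -1.5, -3.5, 1.5, 0.0, -1.0, 0.0], [0, -3.5, -6.0, 3.0, 0.0, -2.5, 0.0], [0, -5.0, -7.5, 4.5, 0.0, -3.5, 0.0], [0, -7.0, -8.0, 6.0, 0.0, -5.0, 0.0], [0, -8.5, -7.5, 8.0, 0.0, -6.5, 0.0]]]
```

Run:
```python
from plan import *
rows(ball(95,z=7),[ball(98,30,z=6),ball(105,27,z=6),ball(112,29,z=6),ball(120,31,z=6),ball(130,33,z=6)]+[ball(a,34,33,z=6) for a in range(140,285,10)])
```

```text
[[[0, 0.0, -7.5, 0.5, 0.0, 0.5, 0.0], [0, 0.0, -11.5, 0.0, 0.0, 1.5, 0.0], [0, 1.0, -10.5, -1.5, 0.0, 2.5, 0.0], [0, 3.0, -10.5, -2.5, 0.0, 3.5, 0.0], [0, 5.0, -12.0, -4.0, 0.0, 4.5, 0.0]]]
[[[0, 2.0, -3.5, -1.0, 0.0, 1.0, 0.0], [0, 3.5, -8.5, -2.0, 0.0, 1.5, 0.0], [0, 4.0, -13.5, -2.5, 0.0, 2.5, 0.0], [0, 4.5, -19.5, -3.0, 0.0, 2.5, 0.0], [0, 5.0, -25.5, -3.0, 0.0, 3.0, 0.0]]]
[[[0, -0.5, -6.0, 0.0, 0.0, -0.5, 0.0], [0, -1.0, -11.5, 0.5, 0.0, -0.5, 0.0], [0, -2.0, -17.0, 1.0, 0.0, -1.5, 0.0], [0, -3.0, -21.5, 1.5, 0.0, -2.0, 0.0], [0, -4.5, -26.0, 2.5, 0.0, -3.0, 0.0]]]
[[[0, -1.5, -3.5, 1.0, 0.0, -1.0, 0.0], [0, -3.0, -6.0, 2.5, 0.0, -2.5, 0.0], [0, -5.0, -7.5, 4.0, 0.0, -4.0, 0.0], [0, -7.0, -8.0, 6.0, 0.0, -5.0, 0.0], [0, -8.5, -7.5, 7.5, 0.0, -7.0, 0.0]]]
```

carry_out([
  [[0,0.0,-7.5,0.5,0.0,0.5,0.0],[0,0.0,-11.5,0.0,0.0,1.5,0.0],[0,1.0,-10.5,-1.5,0.0,2.5,0.0],[0,3.0,-10.5,-2.5,0.0,3.5,0.0],[0,5.0,-12.0,-4.0,0.0,4.5,0.0]],
])

```text
time: 19.1
tool_pos: [451.3, 52.3, 189.9]
tcp_rot: [-179.9, 12.9, 177.7]
ft_force: [4.0, -2.3, 0.4]
finger_gap: 16.9
```

carry_out([
  [[0,2.0,-3.5,-1.0,0.0,1.0,0.0],[0,3.5,-8.5,-2.0,0.0,1.5,0.0],[0,4.0,-13.5,-2.5,0.0,2.5,0.0],[0,4.5,-19.5,-3.0,0.0,2.5,0.0],[0,5.0,-25.5,-3.0,0.0,3.0,0.0]],
])

```text
time: 19.73
tool_pos: [442.6, 27.1, 189.8]
tcp_rot: [-180.0, 9.6, 177.7]
ft_force: [0.2, 0.3, -1.7]
finger_gap: 17.3
```

Run:
```python
from beads import *
s=r.sense();print('tip',tip(),s['ft_force'].round(1),s['time'],s['finger_gap'])
print('cmd',ball(180,34,33,6)[0],s['tool_pos'])
beads('top')
```

```text
tip [-33.7  -0.4   5.7] [ 0.2  0.3 -1.7] 19.725 17.31454047250465
cmd [443.21356714  27.58300063 189.92491414] [442.6381667   27.06830408 189.81731046]
  or [-4. 45.] 55.0
  or [32. 35.] 19.0
  wh [-49.   1.] 171.5
  wh [-14. -42.] 20.5
  wh [ 28. -43.] 12.0
  wh [ 43. -18.] 27.5
```

carry_out([
  [[0,-0.5,-6.0,0.0,0.0,-0.5,0.0],[0,-1.0,-11.5,0.5,0.0,-0.5,0.0],[0,-2.0,-17.0,1.0,0.0,-1.5,0.0],[0,-3.0,-21.5,1.5,0.0,-2.0,0.0],[0,-4.5,-26.0,2.5,0.0,-3.0,0.0]],
])

```text
time: 20.4
tool_pos: [448.5, 1.2, 189.9]
tcp_rot: [180.0, 13.0, 177.7]
ft_force: [2.7, 3.9, 2.6]
finger_gap: 17.1
```

carry_out([
  [[0,-1.5,-3.5,1.0,0.0,-1.0,0.0],[0,-3.0,-6.0,2.5,0.0,-2.5,0.0],[0,-5.0,-7.5,4.0,0.0,-4.0,0.0],[0,-7.0,-8.0,6.0,0.0,-5.0,0.0],[0,-8.5,-7.5,7.5,0.0,-7.0,0.0]],
])

```text
time: 21.02
tool_pos: [456.8, -5.5, 183.6]
tcp_rot: [179.9, 19.7, 177.7]
ft_force: [-0.7, 5.2, 3.1]
finger_gap: 17.1
```

Run:
```python
from beads import *
s=r.sense();print('tip',tip(),s['ft_force'].round(1),s['time'],s['finger_gap'])
beads('top')
print(ball(280,34,33,6)[0],s['tool_pos'])
rows(ball(280,34,33,6),[ball(a,q,q,z=6) for a,q in((290,31),(300,30),(310,30),(320,30),(330,30),(340,30),(350,31),(0,32),(8,32),(15,30))])
```

```text
tip [ 11.  -31.8   7. ] [-0.7  5.2  3.1] 21.025 17.130906740739714
  or [-31.  24.] 13.0
  or [-6. 45.] 47.0
  or [32. 35.] 18.0
  wh [  4. -49.] 28.5
  wh [ 30. -41.] 23.5
  wh [ 43. -19.] 31.5
[456.02250587  -6.51661788 182.71558775] [456.76296295  -5.51576865 183.57112829]
[[[0, -0.5, 4.5, 2.0, 0.0, -1.5, 0.0], [0, -0.5, 7.5, 3.5, 0.0, -3.0, 0.0], [0, -1.0, 10.5, 5.5, 0.0, -4.0, 0.0], [0, -1.5, 14.0, 7.0, 0.0, -5.5, 0.0], [0, -2.0, 18.5, 8.0, 0.0, -6.0, 0.0]]]
[[[0, 0.0, 4.5, 1.0, 0.0, -1.0, 0.0], [0, -1.0, 9.5, 2.5, 0.0, -1.5, 0.0], [0, -2.0, 15.0, 3.0, 0.0, -1.5, 0.0], [0, -2.0, 19.5, 3.0, 0.0, -1.5, 0.0], [0, 0.0, 22.5, 1.5, 0.0, -1.0, 0.0]]]
```

carry_out([
  [[0,-0.5,4.5,2.0,0.0,-1.5,0.0],[0,-0.5,7.5,3.5,0.0,-3.0,0.0],[0,-1.0,10.5,5.5,0.0,-4.0,0.0],[0,-1.5,14.0,7.0,0.0,-5.5,0.0],[0,-2.0,18.5,8.0,0.0,-6.0,0.0]],
])

```text
time: 21.7
tool_pos: [461.8, 11.8, 175.9]
tcp_rot: [-180.0, 25.7, 177.7]
ft_force: [-2.1, 0.6, 0.2]
finger_gap: 17.2
```

carry_out([
  [[0,0.0,4.5,1.0,0.0,-1.0,0.0],[0,-1.0,9.5,2.5,0.0,-1.5,0.0],[0,-2.0,15.0,3.0,0.0,-1.5,0.0],[0,-2.0,19.5,3.0,0.0,-1.5,0.0],[0,0.0,22.5,1.5,0.0,-1.0,0.0]],
])

```text
time: 22.32
tool_pos: [464.0, 33.9, 175.2]
tcp_rot: [-179.9, 26.8, 177.7]
ft_force: [-1.1, -0.7, -1.0]
finger_gap: 17.4
```

Run:
```python
from beads import *
s=r.sense();print('tip',tip(),s['ft_force'].round(1),s['time'],s['finger_gap'])
beads('top');print('wrist');beads('wrist')
im,_=snap('wrist');a,_=snap('top')
cv2.imwrite('pics/c7.png',np.hstack([cv2.resize(im[:,120:520,::-1],(400,400)),cv2.resize(a[150:235,275:360,::-1],(400,400),interpolation=cv2.INTER_CUBIC)]))
```

```text
tip [35.6  7.4  6.9] [-1.1 -0.7 -1. ] 22.325 17.39382959259165
  or [-4. 45.] 55.0
  or [33. 32.] 23.5
  wh [-20. -38.] 14.0
  wh [  5. -45.] 26.0
  wh [ 37. -28.] 36.0
  wh [49.  2.] 25.5
wrist
  or [11. 38.] 1568.5
  or [-42.  22.] 764.5
  wh [46. -1.] 196.5
  wh [ 32. -28.] 457.0
  wh [-16. -40.] 1130.5
```

View pics/c7.png

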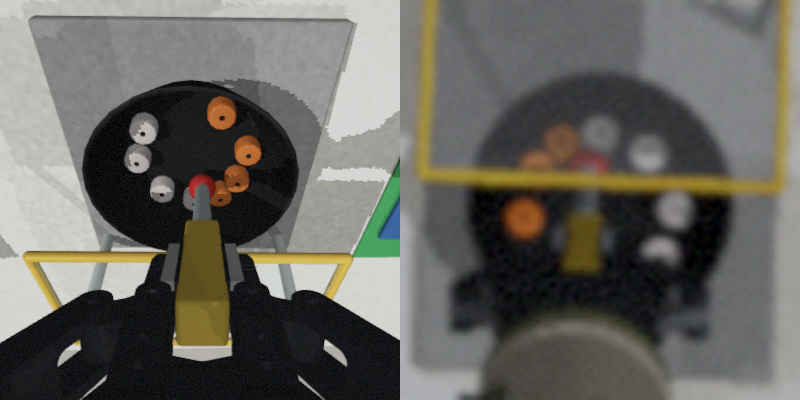

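Run:
```python
from plan import *
from scipy.spatial.transform import Slerp
W=[(24,4,7,24),(12,1,7,20),(2,0,7,18),(0,0,14,18),(0,0,22,18),(-2,0,30,17),(-14,0,36,17),(-26,0,42,16),(-31,0,60,15),(-32,0,90,13)]
P=[pose(*w) for w in W]+[pose(-33,0,125,11),pose(-33,0,136,10)]
e=(np.array([425.8,293.,309]),Ro.from_euler('xyz',[180,0.2,-152.3],degrees=True))
b=P[-1];sl=Slerp([0,1],Ro.concatenate([b[1],e[1]]))
P+=[(b[0]+(e[0]-b[0])*f,sl(f)) for f in (.1,.27,.45,.63,.8,.93,1,1)]
rows(cur(),P)
```

```text
[[[0, 3.0, -3.0, -4.5, 0.0, 3.0, 0.5], [0, 1.5, -6.0, -9.0, 0.0, 7.0, 0.5], [0, 5.0, -7.0, -13.0, 0.0, 9.0, 0.5], [0, 3.5, -7.0, -20.0, 0.0, 9.0, 0.5], [0, 0.0, -7.0, -27.0, 0.0, 9.0, 0.5]]]
[[[0, -3.5, 0.0, -8.5, 0.0, 1.0, 0.0], [0, 6.0, 0.0, -17.5, 0.0, 1.0, 0.0], [0, 12.5, 0.0, -27.0, 0.0, 2.0, 0.0], [0, 9.0, 0.0, -45.5, 0.0, 3.0, 0.0], [0, -5.5, 0.0, -74.0, 0.0, 5.0, 0.0]]]
[[[0, -12.5, 0.0, -34.5, 0.0, 2.0, 0.0], [0, -18.0, 0.0, -45.0, 0.0, 3.0, 0.0], [0, -15.0, 26.5, -44.5, -0.5, 4.0, -3.0], [0, -9.5, 71.5, -43.5, -1.0, 5.5, -8.5], [0, -4.0, 119.0, -43.0, -1.5, 7.0, -14.0]]]
[[[0, -6.5, 47.5, 2.5, -0.5, 2.0, -5.0], [0, -12.0, 92.5, 4.0, -1.0, 3.5, -10.5], [0, -16.5, 126.5, 5.5, -1.5, 4.5, -14.5], [0, -19.0, 145.0, 6.5, -1.5, 5.5, -16.5], [0, -19.0, 145.0, 6.5, -1.5, 5.5, -16.5]]]
```

carry_out([
  [[0,3.0,-3.0,-4.5,0.0,3.0,0.5],[0,1.5,-6.0,-9.0,0.0,7.0,0.5],[0,5.0,-7.0,-13.0,0.0,9.0,0.5],[0,3.5,-7.0,-20.0,0.0,9.0,0.5],[0,0.0,-7.0,-27.0,0.0,9.0,0.5]],
])

```text
time: 23.15
tool_pos: [451.6, 27.1, 199.9]
tcp_rot: [179.9, 17.8, 177.1]
ft_force: [-0.1, -0.1, -0.4]
finger_gap: 16.6
```

carry_out([
  [[0,-3.5,0.0,-8.5,0.0,1.0,0.0],[0,6.0,0.0,-17.5,0.0,1.0,0.0],[0,12.5,0.0,-27.0,0.0,2.0,0.0],[0,9.0,0.0,-45.5,0.0,3.0,0.0],[0,-5.5,0.0,-74.0,0.0,5.0,0.0]],
])

```text
time: 23.78
tool_pos: [433.5, 28.0, 272.0]
tcp_rot: [179.9, 12.7, 177.2]
ft_force: [-0.1, -0.2, -0.3]
finger_gap: 16.9
```

carry_out([
  [[0,-12.5,0.0,-34.5,0.0,2.0,0.0],[0,-18.0,0.0,-45.0,0.0,3.0,0.0],[0,-15.0,26.5,-44.5,-0.5,4.0,-3.0],[0,-9.5,71.5,-43.5,-1.0,5.5,-8.5],[0,-4.0,119.0,-43.0,-1.5,7.0,-14.0]],
])

```text
time: 24.4
tool_pos: [434.7, 148.0, 315.7]
tcp_rot: [-179.4, 5.7, -168.6]
ft_force: [0.1, -0.7, 0.3]
finger_gap: 17.2
```

carry_out([
  [[0,-6.5,47.5,2.5,-0.5,2.0,-5.0],[0,-12.0,92.5,4.0,-1.0,3.5,-10.5],[0,-16.5,126.5,5.5,-1.5,4.5,-14.5],[0,-19.0,145.0,6.5,-1.5,5.5,-16.5],[0,-19.0,145.0,6.5,-1.5,5.5,-16.5]],
])

```text
time: 25.02
tool_pos: [425.4, 294.0, 308.7]
tcp_rot: [179.9, 0.0, -152.1]
ft_force: [-0.7, 0.3, -0.2]
finger_gap: 17.0
```

Run:
```python
from beads import *
beads('top')
e=[180,0.2,-152.3];s=r.sense();shift([425.8,293,309],e,s)
p,R=cur(s)
for v in('wrist','side'):
    im,c=snap(v);g=cv2.cvtColor(im,cv2.COLOR_RGB2HSV)
    m=cv2.inRange(g,(0,150,60),(3,255,255))|cv2.inRange(g,(172,150,60),(180,255,255))
    print(v,'ball expected',pix(c,[p+R.apply([0,0,L-12])])[0].round(1),[np.round(cv2.minEnclosingCircle(q)[0],1) for q in cv2.findContours(m,0,1)[0] if cv2.contourArea(q)>8])
```

```text
or [-38.  21.] 54.0
  or [-4. 45.] 56.0
  or [33. 31.] 25.0
  wh [-24. -37.] 26.0
  wh [  5. -45.] 26.0
  wh [ 37. -28.] 35.5
  wh [46.  2.] 30.0
t 25.07 pos [425.6 293.2 308.8] [ 1.800e+02  1.000e-01 -1.522e+02] gap 17.4 F [ 0.2  0.6 -1. ]
  -> shift [-0.1 -0.2 -0.2] turn [ 0.  -0.1  0.1]
wrist ball expected [320.6 189.1] [array([384.2, 190.5]), array([321.6, 187. ])]
side ball expected [272.6 137.9] [array([265.5, 160.8]), array([272.7, 138.1])]
```

Beads are mixed and the stick has not shifted in the grip. I'll insert it in the stand and release it.

carry_out([
  [[0,0,0,20,0,0,0],[0,0,0,45,0,0,0],[0,0,0,70,0,0,0],[0,0,0,100,0,0,0],[0,0,0,122,0,0,0]],
])

```text
time: 25.8
tool_pos: [424.6, 291.8, 183.8]
tcp_rot: [180.0, -0.1, -152.3]
ft_force: [0.7, -1.0, 0.0]
finger_gap: 16.8
```

carry_out([
  [[0,0,0,6,0,0,0],[0,0,0,8,0,0,0],[0,0,0,8,0,0,0],[40,0,0,8,0,0,0],[40,0,0,8,0,0,0]],
])

```text
time: 26.42
tool_pos: [426.0, 293.3, 179.5]
tcp_rot: [180.0, 0.1, -152.2]
ft_force: [-0.5, -0.3, 0.5]
finger_gap: 40.1
```

carry_out([
  [[45,0,0,0,0,0,0],[45,0,0,-15,0,0,0],[45,0,0,-60,0,0,0],[45,0,0,-115,0,0,0],[45,0,0,-150,0,0,0]],
])

```text
time: 27.05
tool_pos: [426.0, 293.2, 333.2]
tcp_rot: [179.9, 0.3, -152.2]
ft_force: [0.4, -0.1, -0.2]
finger_gap: 45.0
```

carry_out([
  [[45,-60,0,0,0,0,0],[45,-60,0,0,0,0,0],[45,-60,0,0,0,0,0]],
])

```text
time: 27.42
tool_pos: [478.4, 320.8, 328.8]
tcp_rot: [179.9, 0.0, -152.2]
ft_force: [-0.6, -0.1, -1.1]
finger_gap: 45.2
```

Run:
```python
from beads import *
print(r.sense()['time'],r.sense()['tool_pos']);beads('top')
w,cw=snap('wrist');s,cs=snap('side');
cv2.imwrite('pics/fin.png',np.hstack([cv2.resize(w[:,:,::-1],(480,300)),cv2.resize(s[70:270,220:420,::-1],(300,300),interpolation=cv2.INTER_CUBIC)]))
print(pix(cw,[[425.5,292.3,208]]),pix(cs,[[425.5,292.3,208],[425.5,292.3,128]]))
```

```text
27.425 [478.43793108 320.81380489 328.84967256]
  or [-38.  21.] 53.0
  or [-4. 45.] 56.0
  or [33. 31.] 22.5
  wh [-24. -37.] 25.0
  wh [  5. -45.] 26.0
  wh [ 36. -29.] 31.5
  wh [46.  1.] 21.0
[[319.47330804 120.79714679]] [[271.24892854 120.41196648]
 [273.20234612 145.00233902]]
```

View pics/fin.png

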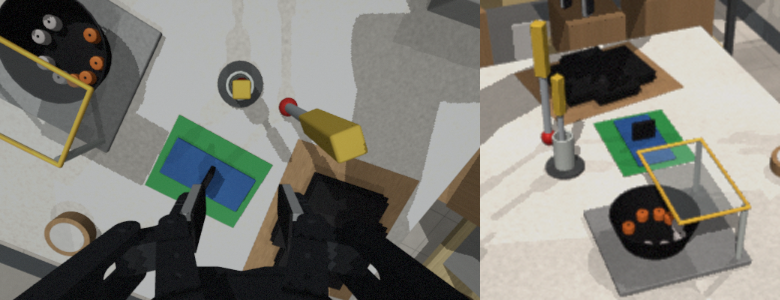

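The final picture shows the stick upright in its stand (241,88), the cover flat on the mat, and all the beads in the bowl with their colours mixed. The gripper is clear of everything.

```bash
python3 -c "
from h import *
print(r.hand_in(), r.sense()['time'])"
```

```text
the job is handed in; nothing more can be done
the job is handed in; nothing more can be done
```

The job is done and handed in at about 27.5 s of the 72 s allowed; hand-in reports no verdict.

**What I did**
- **Cover:** I laid the blue cover flat on the mat. Right after I let it go it measured within about 2 mm of the mat's centre.
- **Stirring:** With the stick tilted under the shield, I stirred two rounds anticlockwise, starting and finishing at the far side.
- **Stick:** I then put the stick back upright in its stand.

**Last checks**
- **Far half:** An orange bead lies about 33 mm past the bowl's centre line. White beads lie about 36 and 46 mm past it.
- **Near half:** An orange bead lies about 38 mm on the near side of the centre line. A white bead lies about 24 mm on the near side.
- **Scene:** The final picture shows the stick upright, the cover on the mat, and no bead outside the bowl. The gripper was clear. The jar and carton were never approached, but I did not measure them again.

**What was less certain**
- **Beads in view:** The final top view picked out seven of the eight beads. The fourth orange sat close to another under the yellow frame, and it showed separately only in the wrist picture.
- **Stirring force:** Some beads slipped past the knob along the wall instead of being pushed ahead. The wrist force reached about 17 N while this happened. I could not measure the force between stick and bowl separately.
- **Bowl centre:** My two estimates of the bowl's centre differed by a few millimetres, so I used a value between them.

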